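Prove the centrifuge's stop button, reset it and switch the drive back on

ROBOT

A 6-joint arm with a two-finger parallel gripper is mounted at the origin on the work surface. World frame = base frame: x ahead of the robot, y to its left, z up, the work surface at z = 0. Lengths are in mm, angles in rad, forces in N, time in s.
With the tool pointing down it reaches from about 350 to 975 mm from the base axis. Payload 7.1 kg.
Tool frame: the origin (TCP) lies midway between the tips of the shut fingers; the grasp point (between the pads) lies 19 mm behind it; z points along the fingers, y is the line along which they close (so a half turn about z gives the same grasp; the last joint's range is limited). The gripper opens to 88 mm and grips with 3 to 60 N. Pads are 20 mm wide; open, the fingers measure 115 mm over their backs; the gripper's body (75 mm by 178 mm) begins 61 mm behind the grasp point.
Start: joints at [-1.166, 0.423, 1.63, -0, 1.089, -0.019], TCP at [257.032, -569.684, 222.675] pointing down, gripper open.
Joint ranges: [-3, 3], [-0.9, 2.11], [0.09, 2.58], [-1.31, 4.45], [0.11, 2.69], [-2.54, 2.54]. Speed limits (rad/s): [2.39, 2.39, 3.01, 3.14, 3.14, 3.14].

INTERFACE

Orientations are given as a rotation vector (axis times angle).
In Python, from workcell import ctrl gives the robot as it stands.
- The arm moves only by the shell command python3 -m pendant 'ROWS'. ROWS is a JSON object of lists of equal length, an entry for each row: "grip": the opening, from -1 (shut) to 1 (fully open); "linear": the shift along the tool's x, y, z in mm, a list of three; "angular": the turn, a rotation vector about the tool's x, y, z in rad, a list of three. In form: {"grip": [grip, ...], "linear": [[tx, ty, tz], ...], "angular": [[ax, ay, az], ...]}. A call has 1 to 12 rows; each row shifts and turns the commanded pose from where the row before left it, along the tool's axes as they then stand; what a row does not reach is not made up. A row lasts 1/12 s, in which the tool goes at most 41.7 mm and 7.16 degrees, less where a joint would pass 70% of its speed; a pose out of reach is approached as far as the arm can. A call with a gripper value outside its range is refused whole. The fingers move at their own pace and stop on an object; the grip force is fixed at half the most. Time passes only in rows, so rows that do not move let the fingers close. It gives the time, the measured TCP pose, the force, the opening and the grip force at its end, in the units of the state.
- ctrl.get_obs(): the state, without advancing time (a new reading comes with each control period).
- ctrl.get_image(name): name is "scene" or "top" or "wrist"; returns the picture (480x640x3 uint8, red, green, blue); there is no depth.
- ctrl.camera_params(name): a dict with "vfov" (degrees; the focal length in pixels is half the picture's height over the tangent of half this angle, whatever the lens; pixels are square), "cx", "cy" (the principal point, pixels), "R" (3x3) and "t" (3): a world point X has camera coordinates R X + t; the wrist camera has in their place "T_tool_cam" (4x4, takes a point from camera to tool coordinates, whose origin is the TCP and whose axes are the flange's). Camera axes: x right, y down, z forward; pixel columns grow to the right and rows downward; lengths in mm; the calibration is good to about 2 mm. A picture is of the moment at which its call begins: read the wrist's pose just before it. camera_params takes no time and is no camera call.
- ctrl.close_job(): hands the job in; it is judged then, once.
The state is a dict: "t": time; "qpos": joint angles; "qvel": joint speeds; "joint_torque": joint torques, N m; "ee_pos": TCP position; "orientation": TCP orientation; "ft_force": force on the tool from outside, world axes, zero at the start; "moment": the same for the moment, N m; "width": finger opening in mm; "grasp_force": force on a finger pad.
Only numpy, scipy, OpenCV 4.12 (cv2) and the standard library are available. Lean on these libraries where they do the work, as an engineer would, in place of code of your own. Each camera call takes 0.05 s, during which the arm holds its last target. There are 200 camera calls.

TASK

Do the morning stop check on the benchtop centrifuge: push the mushroom-headed stop button on its sloping front fully in so that it stays in, then turn its cap clockwise until it springs fully back out. Only then throw the toggle switch on the same sloping front all the way over to its far side, towards the lid. Leave the speed dial between them at its setting and everything else on the bench where it stands.

Things in the scene. Friction and masses are not known exactly. Their poses are not given: they have to be found in the camera images.
- centrifuge: silver-grey benchtop centrifuge, fixed, 360 mm wide and deep; rear deck 142 mm high with a round glass lid, top 160 mm. Origin under it on the bench; front (-x) to the robot. The front fascia slopes 30 degrees, from 60 mm high at x=-190 mm to 141 mm at x=-50 mm. On it in a row (x=-120 mm): speed dial in the middle, stop button and switch 95 to 115 mm either side, either way round
- bar_mid (a point): middle of the centrifuge's carrying bar: a fixed steel tube 16 mm thick, level along the centrifuge's y, 340 mm long, 265 mm above the bench over the upper half of the fascia (110 mm in front of the centrifuge's origin); at its ends it slants back down to the deck. It bars the way to the controls straight from above; they are reached past it from the robot's side
- stop_top (a point): centre of the stop button cap's top (moves with it). z: the button's axis, out of the fascia, 30 degrees from vertical; x: up the slope; y level. Grey round cap 42 mm wide, 17 mm thick, dark line on top, all sides free; top 49 mm, underside 32 mm above the fascia when out. Below it a 24 mm stem in a collar 42 mm wide, 18 mm high, on a 76 x 66 x 4 mm plate
- stop (a joint): how far the stop button is pushed in, m: 0 out, 0.009 fully in. Over-centre mechanism, about 4 N to push: past the middle it snaps in and stays in until its cap is turned
- stop_turn (a joint): turn of the stop button's cap, rad, clockwise seen from outside, 0 to 1.1; a light spring turns it back to 0 when released. Turning it drives a pushed-in button outwards by about 9 mm per rad; beyond about 0.65 rad the button springs out when let go
- switch_tip (a point): centre of the 26 mm grey ball at the end of the toggle switch's lever (moves with the lever, which is 10 mm thick); axes turn with the lever about its y axis
- switch (a joint): toggle lever angle, rad: 0 leans towards the robot (off), 1.0 leans up the slope to the lid (on), 0.5 square to the fascia; stays where left, about 1.2 N at the ball to move. Pivot 26 mm above the fascia, ball centre 55 mm from the pivot, grey pivot block 70 mm along the slope, 50 mm wide, top 29 mm above the fascia
- dial_grip (a point): speed dial, not to be turned: on its axis, 37 mm above the fascia; grey knob, 34 mm in diameter with a bar grip 32 x 14 mm, top 44 mm above the fascia
- dial_mark (a point): end of the dial's pointer, 17 mm from its axis, 37 mm above the fascia; shows whether the dial has been turned
- dial (a joint): angle of the speed dial, rad, clockwise
- tube_rack: white rack 66 x 110 mm with capped tubes, 73 mm high, on the bench left of the centrifuge; origin under its centre
- reagent_bottle: amber bottle, 60 mm in diameter, 130 mm high, on the bench right of the centrifuge; origin under its centre
- jar: white jar, 48 mm in diameter, 50 mm high, on the bench in front of the centrifuge; origin under its centre
- marker: grey and black marker pen, 120 x 13 x 13 mm, lying in front of the centrifuge; origin under its centre
- vial_box: cardboard box 61 x 46 x 34 mm on the centrifuge's rear deck; origin under its centre
- tip_box: pipette tip box 122 x 87 x 65 mm, on the bench at the right front corner of the centrifuge; origin under its centre
- beaker: glass beaker, 66 mm in diameter, 85 mm high, on the bench at the left front corner of the centrifuge; origin under its centre

How it is judged:
By the outcome, as a careful person would: the job done as asked, in the order asked, and still so for the second after the job is handed in, with the robot touching nothing.
It also fails if it takes over 64 s, if anything falls off the work surface, if the arm or the gripper's body presses on something with over 40 N, if the wrist force passes 120 N, or if a joint passes its speed limit or range.

## Working session

There is one attempt and no reset: what is moved stays moved. The work goes in short steps, Python scripts to look and compute and a shell command to move; the robot and the scene stay as the last step left them, time stands still between calls to the robot, and variables do not carry over. Pictures are saved under pics/ and viewed, at most 10 in all, crops included, and the job is handed in when it is done.

```bash
mkdir -p pics; ls
python3 - <<'E'
from workcell import ctrl
import cv2
o=ctrl.get_obs();print(o)
for n in ("scene","top","wrist"):
    p=ctrl.camera_params(n);print(n,p)
    cv2.imwrite(f"pics/{n}.png",ctrl.get_image(n)[:,:,::-1])
E
```

```text
pics
{'t': 0.0, 'qpos': array([-1.16602246e+00,  4.23833779e-01,  1.63068599e+00,  1.47049740e-05,
        1.08859889e+00, -1.89953336e-02]), 'qvel': array([-0.00197292,  0.00026254, -0.00039941,  0.00162137, -0.00066316,
       -0.00027316]), 'joint_torque': array([ 1.73827575e-03, -5.44615352e+01, -2.73665822e+01,  6.45168917e-02,
        2.27987365e-02, -1.31114193e-04]), 'ee_pos': array([ 256.81021194, -569.19123973,  221.90768181]), 'orientation': array([-3.06987063e+00, -6.60359519e-01,  4.39216599e-04]), 'ft_force': array([-0.43015191, -0.15482779, -0.97648136]), 'moment': array([ 0.0216943 ,  0.01958351, -0.00297627]), 'grasp_force': 0.0, 'width': 87.7782322866517}
scene {'vfov': 45.65922806858762, 'cx': 318.0803059810443, 'cy': 235.6504106864572, 'R': array([[ 0.15546018,  0.98782356,  0.00606195],
       [ 0.83505304, -0.12813433, -0.53504021],
       [-0.52774858,  0.08823949, -0.84480485]]), 't': array([ -78.9059947 , -419.00279412, 1508.83884601])}
top {'vfov': 52.52029419746649, 'cx': 319.997435784216, 'cy': 248.41111460216854, 'R': array([[ 0.01989634, -0.99947095,  0.0257286 ],
       [-0.99835298, -0.02124592, -0.05329104],
       [ 0.05380948, -0.02462593, -0.99824752]]), 't': array([-28.83533515, 584.68142418, 988.38798778])}
wrist {'vfov': 71.31090873260598, 'cx': 313.8837370887863, 'cy': 240.11184228781542, 'T_tool_cam': array([[ 1.29559924e-03, -9.59623873e-01, -2.81283387e-01,
         7.62525312e+01],
       [ 9.99998780e-01,  9.97708598e-04,  1.20224900e-03,
         1.03179312e+00],
       [-8.73067988e-04, -2.81284601e-01,  9.59623994e-01,
        -1.62747072e+02],
       [ 0.00000000e+00,  0.00000000e+00,  0.00000000e+00,
         1.00000000e+00]])}
```

View pics/scene.png

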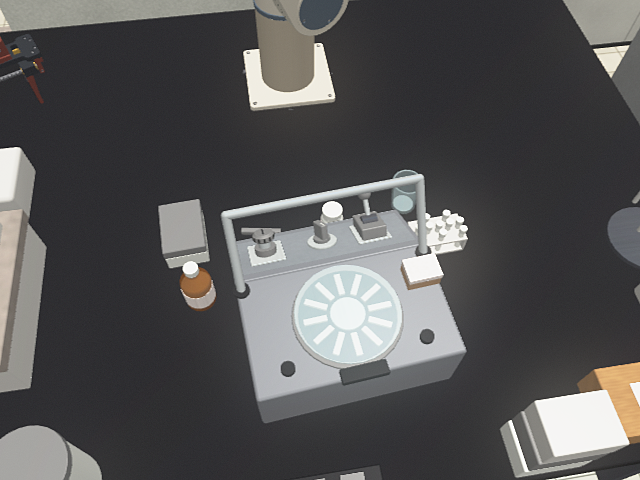

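View pics/top.png

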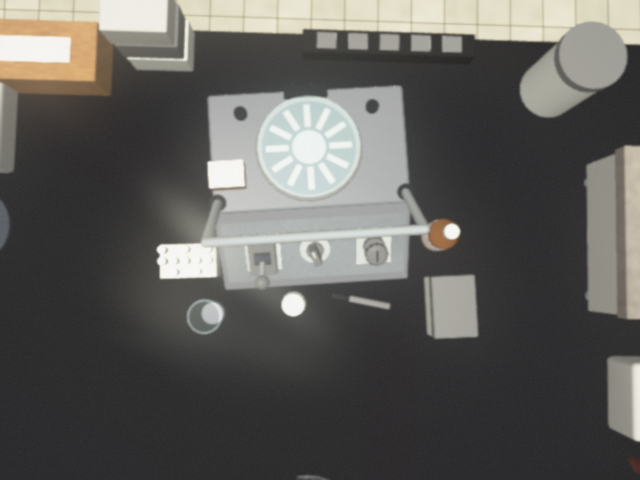

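Scene: the centrifuge sits in front of the robot, with the stop button at (264,240), dial at (321,232) and switch ball at (366,197). Top: stop at (375,250), dial at (315,250), switch ball at (262,282); the bar runs along row ~236. Next, enlarged crops.

Run:
```python
import cv2
import numpy as np
a=cv2.imread("pics/top.png")[195:335,195:455];b=cv2.imread("pics/scene.png")[170:290,210:440]
cv2.imwrite("pics/c1.png",cv2.resize(a,(780,420),interpolation=cv2.INTER_CUBIC))
cv2.imwrite("pics/c2.png",cv2.resize(b,(690,360),interpolation=cv2.INTER_CUBIC))
```

```text
(no output)
```

View pics/c1.png

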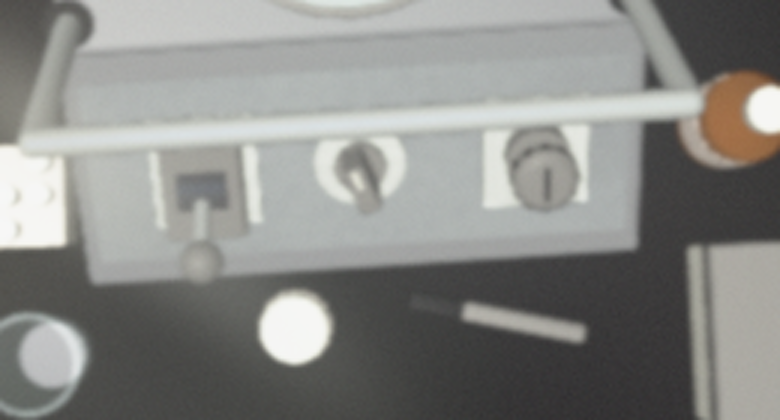

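View pics/c2.png

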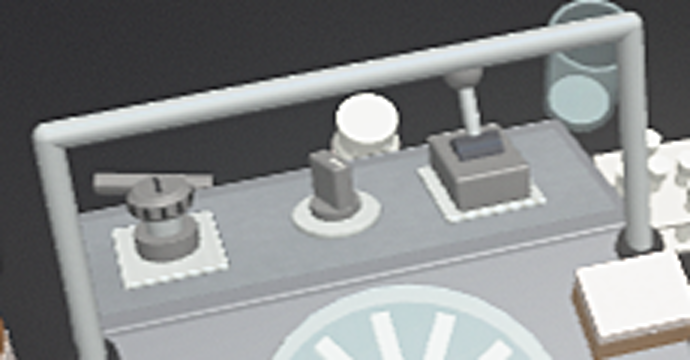

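The crops show (full-image pixels, top / scene):

| Point | Top | Scene |
|---|---|---|
| Stop cap top | (377,254.3) | (263.3,234) |
| Switch ball | (262.3,282) | (364.3,194.8) |
| Dial grip top | about (316.5,257) | (320,223) |
| Bar right corner | (428,229.5) | (225,214) |
| Bar left corner | (203.5,242) | (420,177.5) |

```bash
cat > h.py <<'E'
import numpy as np, cv2
from scipy.spatial.transform import Rotation as Ro
from scipy.optimize import least_squares
from workcell import ctrl
def P(n):
    p=ctrl.camera_params(n); f=240/np.tan(np.radians(p["vfov"]/2))
    return np.array([[f,0,p["cx"]],[0,f,p["cy"]],[0,0,1]])@np.c_[p["R"],p["t"]]
def Pw(o):
    p=ctrl.camera_params("wrist"); f=240/np.tan(np.radians(p["vfov"]/2))
    T=np.eye(4);T[:3,:3]=Ro.from_rotvec(o["orientation"]).as_matrix();T[:3,3]=o["ee_pos"]
    E=np.linalg.inv(T@p["T_tool_cam"])[:3]
    return np.array([[f,0,p["cx"]],[0,f,p["cy"]],[0,0,1]])@E
def proj(M,X): q=M@np.r_[X,1]; return q[:2]/q[2]
def tri(Ps,us):
    A=np.vstack([[u[0]*M[2]-M[0],u[1]*M[2]-M[1]] for M,u in zip(Ps,us)])
    v=np.linalg.svd(A/np.linalg.norm(A[:,:3],axis=1)[:,None])[2][-1]; X=v[:3]/v[3]
    return X,[np.round(proj(M,X)-u,1) for M,u in zip(Ps,us)]
E
python3 - <<'E'
from h import *
T,S=P("top"),P("scene")
pts=dict(stop=((377,254.3),(263.3,234)),ball=((262.3,282),(364.3,194.8)),dial=((316.5,257),(320,223)),barR=((428,229.5),(225,214)),barL=((203.5,242),(420,177.5)))
for k,(a,b) in pts.items(): print(k,*tri([T,S],[a,b]))
# model fit: x,y,yaw,ds,dw
n=np.array([-.5,0,.866]);u=np.array([.866,0,.5]);b0=np.array([-120,0,100.4])
def loc(ds,dw):
    piv=b0+26*n; e=np.array([0,1,0])
    ball=piv+55*(np.cos(.5)*n-np.sin(.5)*u)
    return dict(stop=b0+49*n-ds*e,ball=ball+dw*e,dial=b0+44*n,barR=np.array([-110,-170,265]),barL=np.array([-110,170,265]))
def W(p):
    R=Ro.from_euler('z',p[2]).as_matrix()
    return {k:R@v+[p[0],p[1],0] for k,v in loc(p[3],p[4]).items()}
def res(p):
    w=W(p);return np.concatenate([np.r_[proj(T,w[k])-pts[k][0],proj(S,w[k])-pts[k][1]] for k in pts])
r=least_squares(res,[700,0,0,105,105],loss='soft_l1',x_scale=[100,100,.1,10,10])
print(r.x,res(r.x).reshape(-1,4).round(1))
for k,v in W(r.x).items(): print(k,v.round(1))
E
```

```text
stop [ 570.09799067 -116.46390374  140.53047207] [array([-0.4, -0.1]), array([-0.4, -0. ])]
ball [516.16330522  88.56631821 150.79760202] [array([-0.4, -0.1]), array([-0.4,  0. ])]
dial [562.88005358  -6.78246942 142.31084429] [array([-0.5, -0.1]), array([-0.5, -0. ])]
barR [ 604.79949846 -175.43041575  270.57923203] [array([-1.4, -0.3]), array([-1.3, -0.2])]
barL [577.50363132 167.95232865 267.44311984] [array([0.6, 0.1]), array([ 0.5, -0.1])]
[7.02499077e+02 5.21085156e+00 8.03160098e-02 1.10377243e+02
 9.78653769e+01] [[-0.3  1.4 -0.6 -1.9]
 [-0.4  0.4 -0.6 -0.6]
 [-0.9  1.  -0.3  0.2]
 [-3.8 -1.1  0.6  2.3]
 [ 2.3 -0.9 -0.6  1.7]]
stop [ 567.3 -116.4  142.8]
ball [515.3  88.3 151.5]
dial [561.   -6.2 138.5]
barR [ 606.5 -173.1  265. ]
barL [579.2 165.8 265. ]
```

Top view and scene view agree to within about 1 px, and the model fit confirms the heights. Next: work out the pre-push pose.

```bash
cat >> h.py <<'E'
YAW=0.0803
def Rt(turn=0.0,tilt=np.pi/6):
    "tool z into fascia, tool x down the slope, turned about tool z by turn"
    z=Ro.from_euler('z',YAW).apply([np.sin(tilt),0,-np.cos(tilt)]); y=-Ro.from_euler('z',YAW).apply([0,1,0])*-1
    x=np.cross(y,z)
    R=np.c_[x,y,z]
    return R@Ro.from_rotvec([0,0,turn]).as_matrix()
STOP=np.array([568.3,-116.4,141.8]); BALL=np.array([515.8,88.4,151.2])
N=-Rt()[:,2]; U=-Rt()[:,0]
def delta(pos,R):
    o=ctrl.get_obs(); C=Ro.from_rotvec(o["orientation"]).as_matrix()
    print("t",round(o["t"],2),"pos",o["ee_pos"].round(1),"q",o["qpos"].round(2),"F",o["ft_force"].round(1),"w",round(o["width"],1))
    w=Ro.from_matrix(C.T@R).as_rotvec()
    print("lin(cur axes)",(C.T@(pos-o["ee_pos"])).round(1),"lin(target axes)",(R.T@(pos-o["ee_pos"])).round(1),"ang",w.round(3),"rows",np.ceil(np.linalg.norm(w)/.12))
E
python3 - <<'E'
from h import *
print(Rt().round(2),np.linalg.det(Rt()),N,U)
delta(np.array([460,-190,300]),Rt())
E
```

```text
[[-0.86 -0.08  0.5 ]
 [-0.07  1.    0.04]
 [-0.5   0.   -0.87]] 1.0000000000000002 [-0.49838884 -0.04010687  0.8660254 ] [0.8632348  0.06946713 0.5       ]
t 0.15 pos [ 256.9 -569.3  222.1] q [-1.17  0.42  1.63 -0.    1.09 -0.02] F [ 0.7  0.2 -0.8] w 87.8
lin(cur axes) [ 341.2 -262.3  -77.6] lin(target axes) [-240.7  361.8   49. ] ang [-0.727 -0.128 -2.712] rows 24.0
```

```bash
python3 -m pendant '{"grip":[-1,-1,-1,-1,-1,-1,-1,-1,-1,-1,-1,-1],"linear":[[28.4,-21.9,-6.5],[28.4,-21.9,-6.5],[28.4,-21.9,-6.5],[28.4,-21.9,-6.5],[28.4,-21.9,-6.5],[28.4,-21.9,-6.5],[28.4,-21.9,-6.5],[28.4,-21.9,-6.5],[28.4,-21.9,-6.5],[28.4,-21.9,-6.5],[28.4,-21.9,-6.5],[28.4,-21.9,-6.5]],"angular":[[0,0,0],[0,0,0],[0,0,0],[0,0,0],[0,0,0],[0,0,0],[0,0,0],[0,0,0],[0,0,0],[0,0,0],[0,0,0],[0,0,0]]}'
R='{"grip":[-1,-1,-1,-1,-1,-1,-1,-1,-1,-1,-1,-1]}'
python3 -m pendant '{"grip":[-1,-1,-1,-1,-1,-1,-1,-1,-1,-1,-1,-1],"linear":[[0,0,0],[0,0,0],[0,0,0],[0,0,0],[0,0,0],[0,0,0],[0,0,0],[0,0,0],[0,0,0],[0,0,0],[0,0,0],[0,0,0]],"angular":[[-0.03,-0.005,-0.113],[-0.03,-0.005,-0.113],[-0.03,-0.005,-0.113],[-0.03,-0.005,-0.113],[-0.03,-0.005,-0.113],[-0.03,-0.005,-0.113],[-0.03,-0.005,-0.113],[-0.03,-0.005,-0.113],[-0.03,-0.005,-0.113],[-0.03,-0.005,-0.113],[-0.03,-0.005,-0.113],[-0.03,-0.005,-0.113]]}'
python3 -c "
from h import *
delta(np.array([460,-190,300]),Rt())"
```

```text
t: 1.15
ee_pos: [459.9, -188.3, 301.0]
orientation: [-3.071, -0.661, 0.0]
ft_force: [-0.2, -1.0, -0.4]
width: 11.5
grasp_force: 0.0
t: 2.15
ee_pos: [459.4, -189.7, 300.5]
orientation: [1.743, 2.196, 0.022]
ft_force: [-0.4, 0.0, -0.6]
width: 0.7
grasp_force: 0.0
t 2.15 pos [ 459.4 -189.7  300.5] q [-0.36 -0.01  2.03 -0.12  0.79 -0.52] F [-0.4  0.  -0.6] w 0.7
lin(cur axes) [-0.2  0.4  0.7] lin(target axes) [-0.2 -0.3  0.7] ang [-0.36  -0.067 -1.351] rows 12.0
```

```bash
python3 -m pendant '{"grip":[-1,-1,-1,-1,-1,-1,-1,-1,-1,-1,-1,-1],"linear":[[0,0,0],[0,0,0],[0,0,0],[0,0,0],[0,0,0],[0,0,0],[0,0,0],[0,0,0],[0,0,0],[0,0,0],[0,0,0],[0,0,0]],"angular":[[-0.03,-0.0055,-0.1125],[-0.03,-0.0055,-0.1125],[-0.03,-0.0055,-0.1125],[-0.03,-0.0055,-0.1125],[-0.03,-0.0055,-0.1125],[-0.03,-0.0055,-0.1125],[-0.03,-0.0055,-0.1125],[-0.03,-0.0055,-0.1125],[-0.03,-0.0055,-0.1125],[-0.03,-0.0055,-0.1125],[-0.03,-0.0055,-0.1125],[-0.03,-0.0055,-0.1125]]}'
python3 -c "
from h import *
delta(STOP+70*N,Rt())"
```

```text
t: 3.15
ee_pos: [460.5, -187.5, 301.8]
orientation: [-0.06, 2.624, 0.029]
ft_force: [-0.9, -3.7, -1.0]
width: 0.6
grasp_force: 0.0
t 3.15 pos [ 460.5 -187.5  301.8] q [-0.6  -0.04  2.12  0.49  0.7  -2.54] F [-0.9 -3.7 -1. ] w 0.6
lin(cur axes) [-16.7  63.7 124.6] lin(target axes) [-18.   62.2 125.2] ang [-0.008 -0.006 -0.032] rows 1.0
```

```bash
python3 -m pendant '{"grip":[-1,-1,-1,-1,-1,-1],"linear":[[-3,10.5,21],[-3,10.5,21],[-3,10.5,21],[-3,10.5,21],[-3,10.5,21],[-3,10.5,21]],"angular":[[0,0,0],[0,0,0],[0,0,0],[0,0,0],[0,0,0],[0,0,0]]}'
python3 - <<'E'
from h import *
delta(STOP+70*N,Rt())
s=ctrl.get_image("scene")[60:300,180:480,::-1]
o=ctrl.get_obs(); w=ctrl.get_image("wrist")[:,:,::-1]
M=Pw(o); print("pred stop",proj(M,STOP),"ball",proj(M,BALL),"tcp",proj(M,o["ee_pos"]))
cv2.imwrite("pics/m.png",np.hstack([cv2.resize(s,(400,320)),cv2.resize(w,(400,300))[:, :] if 0 else cv2.copyMakeBorder(cv2.resize(w,(400,300)),0,20,0,0,cv2.BORDER_CONSTANT)]))
E
```

```text
t: 3.65
ee_pos: [536.2, -119.5, 201.3]
orientation: [-0.063, 2.624, 0.025]
ft_force: [-0.5, 0.4, 0.0]
width: 0.2
grasp_force: 0.0
t 3.65 pos [ 536.2 -119.5  201.3] q [-0.35  0.2   2.14  0.58  0.37 -2.47] F [-0.5  0.4  0. ] w 0.2
lin(cur axes) [ 1.8  0.4 -2.3] lin(target axes) [ 1.8  0.5 -2.4] ang [-0.01  -0.006 -0.03 ] rows 1.0
pred stop [314.6929493  254.19446301] ball [653.18026009 218.21833823] tcp [316.03700528 293.15230251]
```

View pics/m.png

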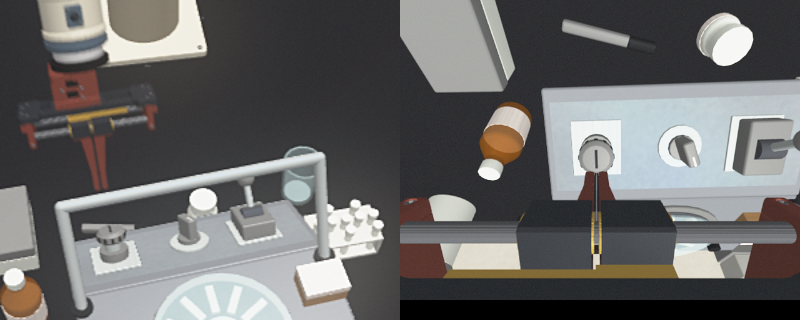

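Scene: the gripper hangs above the fascia, its wide axis level, clear of the bar. Wrist: cap centre at (315,250), against (315,254) predicted, so the estimate is good to ~2 mm. Push now.

```bash
python3 -m pendant '{"grip":[-1,-1,-1,-1,-1],"linear":[[0.6,0,15.5],[0.6,0,15.5],[0.6,0,15.5],[0.6,0,15.5],[0,0,0]],"angular":[[0,0,0],[0,0,0],[0,0,0],[0,0,0],[0,0,0]]}'
python3 -m pendant '{"grip":[-1,-1,-1,-1,-1,-1,-1],"linear":[[0,0,2],[0,0,2],[0,0,2],[0,0,2],[0,0,2],[0,0,2],[0,0,0]],"angular":[[0,0,0],[0,0,0],[0,0,0],[0,0,0],[0,0,0],[0,0,0],[0,0,0]]}'
python3 -c "
from h import *
delta(STOP,Rt())"
```

```text
t: 4.17
ee_pos: [567.2, -115.5, 151.4]
orientation: [-0.057, 2.636, 0.017]
ft_force: [-0.8, -0.3, -0.2]
width: 0.4
grasp_force: 0.0
t: 4.75
ee_pos: [573.7, -114.1, 143.3]
orientation: [-0.055, 2.639, 0.013]
ft_force: [-0.7, -0.3, -0.7]
width: 0.3
grasp_force: 0.0
t 4.75 pos [ 573.7 -114.1  143.3] q [-0.3   0.36  2.1   0.68  0.26 -2.54] F [-0.7 -0.3 -0.7] w 0.3
lin(cur axes) [ 5.5 -2.1 -1.4] lin(target axes) [ 5.5 -1.9 -1.5] ang [-0.019 -0.021 -0.033] rows 1.0
```

Wrist joint 6 is at its limit and skews the pose. I'll back off and turn the tool half round, since the gripper is symmetric.

```bash
python3 -m pendant '{"grip":[-1,-1,-1,-1,-1],"linear":[[2,0,-14],[2,0,-14],[2,0,-14],[0,0,-14],[0,0,-14]],"angular":[[0,0,0],[0,0,0],[0,0,0],[0,0,0],[0,0,0]]}'
python3 -m pendant '{"grip":[-1,-1,-1,-1,-1,-1,-1,-1,-1,-1,-1,-1],"linear":[[0,0,0],[0,0,0],[0,0,0],[0,0,0],[0,0,0],[0,0,0],[0,0,0],[0,0,0],[0,0,0],[0,0,0],[0,0,0],[0,0,0]],"angular":[[0,0,0.12],[0,0,0.12],[0,0,0.12],[0,0,0.12],[0,0,0.12],[0,0,0.12],[0,0,0.12],[0,0,0.12],[0,0,0.12],[0,0,0.12],[0,0,0.12],[0,0,0.12]]}'
python3 -m pendant '{"grip":[-1,-1,-1,-1,-1,-1,-1,-1,-1,-1,-1,-1],"linear":[[0,0,0],[0,0,0],[0,0,0],[0,0,0],[0,0,0],[0,0,0],[0,0,0],[0,0,0],[0,0,0],[0,0,0],[0,0,0],[0,0,0]],"angular":[[0,0,0.12],[0,0,0.12],[0,0,0.12],[0,0,0.12],[0,0,0.12],[0,0,0.12],[0,0,0.12],[0,0,0.12],[0,0,0.12],[0,0,0.12],[0,0,0.12],[0,0,0.12]]}'
python3 -c "
from h import *
delta(STOP+60*N,Rt(np.pi))"
```

```text
t: 5.17
ee_pos: [534.1, -115.5, 202.1]
orientation: [-0.056, 2.64, 0.014]
ft_force: [-0.1, 0.0, 0.3]
width: 0.5
grasp_force: 0.0
t: 6.17
ee_pos: [534.6, -115.6, 201.8]
orientation: [1.765, 2.087, 0.474]
ft_force: [-0.6, -0.2, -0.4]
width: 0.8
grasp_force: 0.0
t: 7.17
ee_pos: [534.6, -115.5, 201.7]
orientation: [2.959, 0.444, 0.763]
ft_force: [-0.3, 0.5, -0.2]
width: 0.3
grasp_force: 0.0
t 7.17 pos [ 534.6 -115.5  201.7] q [-0.33  0.19  2.14  0.5   0.38  0.51] F [-0.3  0.5 -0.2] w 0.3
lin(cur axes) [-1.5  3.1  8.8] lin(target axes) [-1.   3.6  8.7] ang [0.016 0.024 0.223] rows 2.0
```

```bash
python3 -m pendant '{"grip":[-1,-1,-1],"linear":[[0,0,0],[0,0,0],[-1,3.6,0]],"angular":[[0.008,0.012,0.112],[0.008,0.012,0.111],[0,0,0]]}'
python3 - <<'E'
from h import *
delta(STOP+60*N,Rt(np.pi))
o=ctrl.get_obs(); w=ctrl.get_image("wrist")[:,:,::-1]
M=Pw(o); print("pred stop",proj(M,STOP),"ball",proj(M,BALL))
np.save("Mw2.npy",M)
cv2.imwrite("pics/w2.png",w)
E
```

```text
t: 7.42
ee_pos: [533.8, -119.1, 201.1]
orientation: [-3.012, -0.124, -0.807]
ft_force: [-0.5, -0.1, -0.4]
width: 0.4
grasp_force: 0.0
t 7.42 pos [ 533.8 -119.1  201.1] q [-0.36  0.2   2.15  0.62  0.38  0.59] F [-0.5 -0.1 -0.4] w 0.4
lin(cur axes) [0.3 0.1 8.7] lin(target axes) [0.3 0.1 8.7] ang [-0.    -0.     0.002] rows 1.0
pred stop [312.16016648 251.94120734] ball [  3.39626722 300.25815824]
```

View pics/w2.png

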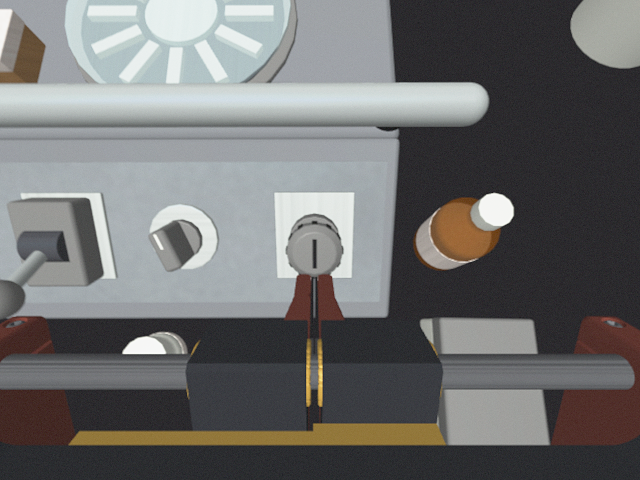

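Cap centre at (314,252), against (312,252) predicted; ball at (5,298), against (3,300). The estimate is confirmed, so push.

```bash
python3 -m pendant '{"grip":[-1,-1,-1,-1,-1],"linear":[[0.2,0.2,15],[0,0.2,15],[0,0.2,15],[0,0,15],[0,0,0]],"angular":[[0,0,0],[0,0,0],[0,0,0],[0,0,0],[0,0,0]]}'
python3 -m pendant '{"grip":[-1,-1,-1,-1,-1,-1,-1,-1],"linear":[[0,0,2],[0,0,2],[0,0,2],[0,0,2],[0,0,2],[0,0,2],[0,0,2],[0,0,0]],"angular":[[0,0,0],[0,0,0],[0,0,0],[0,0,0],[0,0,0],[0,0,0],[0,0,0],[0,0,0]]}'
python3 -c "
from h import *
delta(STOP,Rt(np.pi))"
```

```text
t: 7.88
ee_pos: [564.3, -117.3, 147.5]
orientation: [-3.014, -0.134, -0.804]
ft_force: [-0.3, 0.7, -0.2]
width: 0.7
grasp_force: 0.0
t: 8.55
ee_pos: [571.3, -117.0, 137.1]
orientation: [-3.014, -0.129, -0.808]
ft_force: [0.2, -0.8, -0.0]
width: 0.3
grasp_force: 0.0
t 8.55 pos [ 571.3 -117.   137.1] q [-0.33  0.37  2.12  0.89  0.26  0.34] F [ 0.2 -0.8 -0. ] w 0.3
lin(cur axes) [-0.2 -0.8 -5.6] lin(target axes) [-0.2 -0.8 -5.6] ang [0.    0.    0.005] rows 1.0
```

```bash
for i in 1 2 ; do python3 -m pendant '{"grip":[-1,-1,-1],"linear":[[0,0,1],[0,0,1],[0,0,0]],"angular":[[0,0,0],[0,0,0],[0,0,0]]}' | grep -E "ee_pos|ft"; done
```

```text
ee_pos: [572.3, -116.9, 135.5]
ft_force: [-0.9, 0.3, 0.9]
ee_pos: [572.7, -116.9, 135.1]
ft_force: [-15.5, -1.2, 21.3]
```

Firm 26 N at the end stop, so the button is in. Back off, open, and pre-turn by -0.45.

```bash
python3 -m pendant '{"grip":[-1,-1,-1,-1,1,1,1,1,1,1,1,1],"linear":[[0,0,-10],[0,0,-15],[0,0,-15],[0,0,-10],[0,0,0],[0,0,0],[0,0,0],[0,0,0],[0,0,0],[0,0,0],[0,0,0],[0,0,0]],"angular":[[0,0,0],[0,0,0],[0,0,0],[0,0,0],[0,0,-0.1125],[0,0,-0.1125],[0,0,-0.1125],[0,0,-0.1125],[0,0,0],[0,0,0],[0,0,0],[0,0,0]]}'
python3 - <<'E'
from h import *
C=np.array([572.7,-116.9,135.1])
delta(C-19*N,Rt(np.pi-.45))
o=ctrl.get_obs(); w=ctrl.get_image("wrist")[:,:,::-1]
M=Pw(o); print("pred cap in",proj(M,C),"out",proj(M,C+9*N))
cv2.imwrite("pics/w3.png",w[150:390,150:470].repeat(2,0).repeat(2,1))
E
```

```text
t: 10.05
ee_pos: [548.3, -118.8, 177.1]
orientation: [2.841, 0.776, 0.775]
ft_force: [-1.0, -0.4, -1.2]
width: 49.9
grasp_force: 0.0
t 10.05 pos [ 548.3 -118.8  177.1] q [-0.35  0.26  2.14  0.7   0.33  0.06] F [-1.  -0.4 -1.2] w 49.9
lin(cur axes) [ 0.1  0.1 67.6] lin(target axes) [ 0.1  0.1 67.6] ang [0.    0.    0.003] rows 1.0
pred cap in [312.15625807 260.80263884] out [312.09359104 265.55371671]
```

View pics/w3.png

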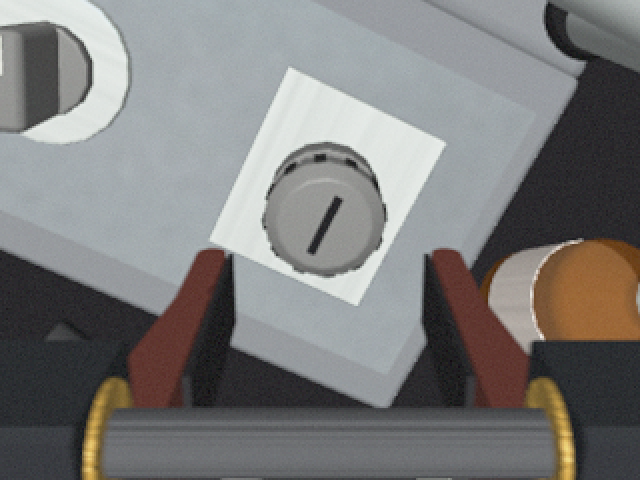

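The cap is in: its top face is centred at (312,259), against a pushed-in prediction of (312,261), and it sits between the fingers. Descend and grip.

```bash
python3 -m pendant '{"grip":[1,1,1,1,1,1,1,1,1,1,1],"linear":[[0,0,0],[0,0,0],[0,0,0],[0,0,0],[0,0,10],[0,0,12],[0,0,12],[0,0,12],[0,0,12],[0,0,8],[0,0,0]],"angular":[[0,0,0],[0,0,0],[0,0,0],[0,0,0],[0,0,0],[0,0,0],[0,0,0],[0,0,0],[0,0,0],[0,0,0],[0,0,0]]}'
python3 -m pendant '{"grip":[-1,-1,-1,-1,-1,-1,-1,-1,-1,-1,-1,-1],"linear":[[0,0,0],[0,0,0],[0,0,0],[0,0,0],[0,0,0],[0,0,0],[0,0,0],[0,0,0],[0,0,0],[0,0,0],[0,0,0],[0,0,0]],"angular":[[0,0,0],[0,0,0],[0,0,0],[0,0,0],[0,0,0],[0,0,0],[0,0,0],[0,0,0],[0,0,0],[0,0,0],[0,0,0],[0,0,0]]}'
python3 -c "
from h import *
delta(np.array([572.7,-116.9,135.1])-19*N,Rt(np.pi-.45))"
```

```text
t: 11.02
ee_pos: [581.2, -116.0, 118.6]
orientation: [2.841, 0.779, 0.773]
ft_force: [-0.2, -0.2, -0.1]
width: 87.5
grasp_force: 0.0
t: 12.02
ee_pos: [580.6, -115.2, 119.9]
orientation: [2.841, 0.781, 0.775]
ft_force: [-2.4, 3.4, 3.0]
width: 40.6
grasp_force: 30.0
t 12.02 pos [ 580.6 -115.2  119.9] q [-0.32  0.41  2.11  0.99  0.24 -0.21] F [-2.4  3.4  3. ] w 40.6
lin(cur axes) [0.1 1.2 1.8] lin(target axes) [0.1 1.2 1.8] ang [-0.002 -0.     0.006] rows 1.0
```

```bash
python3 -m pendant '{"grip":[-1,-1,-1,-1,-1,-1],"linear":[[0,0,-0.8],[0,0,-0.8],[0,0,-0.8],[0,0,-0.8],[0,0,-0.8],[0,0,0]],"angular":[[0,0,0.09],[0,0,0.09],[0,0,0.09],[0,0,0.09],[0,0,0.09],[0,0,0]]}'
python3 -m pendant '{"grip":[-1,-1,-1,-1,-1,-1],"linear":[[0,0,-0.8],[0,0,-0.8],[0,0,-0.8],[0,0,-0.8],[0,0,-0.8],[0,0,0]],"angular":[[0,0,0.09],[0,0,0.09],[0,0,0.09],[0,0,0.09],[0,0,0.09],[0,0,0]]}'
python3 - <<'E'
from h import *
C=np.array([572.7,-116.9,135.1])
delta(C-10*N,Rt(np.pi+.45)); print(ctrl.get_obs()["moment"])
o=ctrl.get_obs(); w=ctrl.get_image("wrist")[:,:,::-1]
cv2.imwrite("pics/w4.png",w[150:390,150:470].repeat(2,0).repeat(2,1))
E
```

```text
t: 12.52
ee_pos: [578.7, -115.4, 123.1]
orientation: [-3.012, -0.125, -0.805]
ft_force: [-0.4, 4.7, -0.6]
width: 40.6
grasp_force: 30.0
t: 13.02
ee_pos: [576.7, -115.6, 126.8]
orientation: [-2.862, 0.528, -0.751]
ft_force: [-0.9, 5.7, 1.2]
width: 40.6
grasp_force: 30.0
t 13.02 pos [ 576.7 -115.6  126.8] q [-0.32  0.4   2.11  0.95  0.25  0.73] F [-0.9  5.7  1.2] w 40.6
lin(cur axes) [1.  0.6 0.7] lin(target axes) [1.  0.6 0.7] ang [-0.001  0.001  0.004] rows 1.0
[0.77984855 0.35785918 0.49596859]
```

View pics/w4.png

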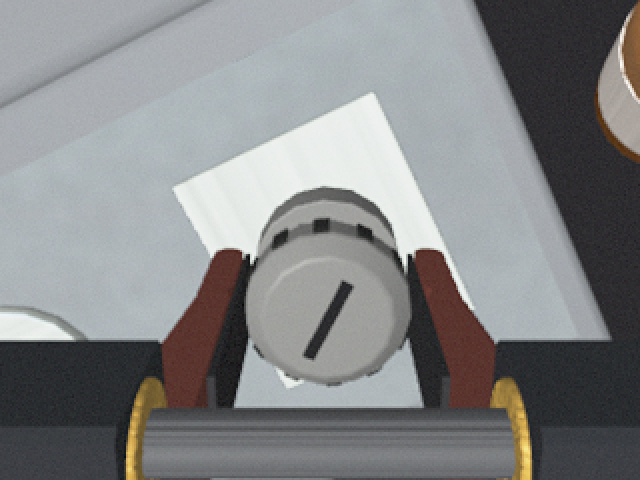

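The dark line kept its angle in the gripper frame while the plate rotated, so the cap turned about 0.9 rad and has risen. Release, retreat, and look.

```bash
python3 -m pendant '{"grip":[1,1,1,1,1,1,1,1,1,1,1,1],"linear":[[0,0,0],[0,0,0],[0,0,0],[0,0,0],[0,0,0],[0,0,0],[0,0,0],[0,0,0],[0,0,-10],[0,0,-14],[0,0,-14],[0,0,-14]],"angular":[[0,0,0],[0,0,0],[0,0,0],[0,0,0],[0,0,0],[0,0,0],[0,0,0],[0,0,0],[0,0,0],[0,0,0],[0,0,0],[0,0,0]]}'
python3 -m pendant '{"grip":[1,1,1,1,1,1],"linear":[[0,0,-8],[0,0,-8],[0,0,0],[0,0,0],[0,0,0],[0,0,0]],"angular":[[0,0,0],[0,0,0],[0,0,-0.1125],[0,0,-0.1125],[0,0,-0.1125],[0,0,-0.1125]]}'
python3 - <<'E'
from h import *
C=np.array([572.7,-116.9,135.1])
o=ctrl.get_obs(); w=ctrl.get_image("wrist")[:,:,::-1]
M=Pw(o); print(o["ft_force"],"pred cap in",proj(M,C),"out",proj(M,C+9*N),"edges in",[proj(M,C+21*s*Rt()[:,1]).round(1) for s in(1,-1)],"out",[proj(M,C+9*N+21*s*Rt()[:,1]).round(1) for s in(1,-1)])
a=w[150:390,150:470].repeat(2,0).repeat(2,1)
cv2.imwrite("pics/w5.png",a)
E
```

```text
t: 14.07
ee_pos: [550.8, -118.5, 172.2]
orientation: [-2.864, 0.527, -0.753]
ft_force: [0.1, 0.0, -0.6]
width: 87.9
grasp_force: 0.0
t: 14.57
ee_pos: [543.3, -119.3, 186.0]
orientation: [-3.015, -0.138, -0.809]
ft_force: [-0.2, 0.7, 0.7]
width: 87.6
grasp_force: 0.0
[-0.2173664   0.72472161  0.66197067] pred cap in [311.84951892 256.63282411] out [311.78218138 261.00882914] edges in [array([281.9, 256.3]), array([341.8, 257. ])] out [array([280.6, 260.6]), array([342.9, 261.4])]
```

View pics/w5.png

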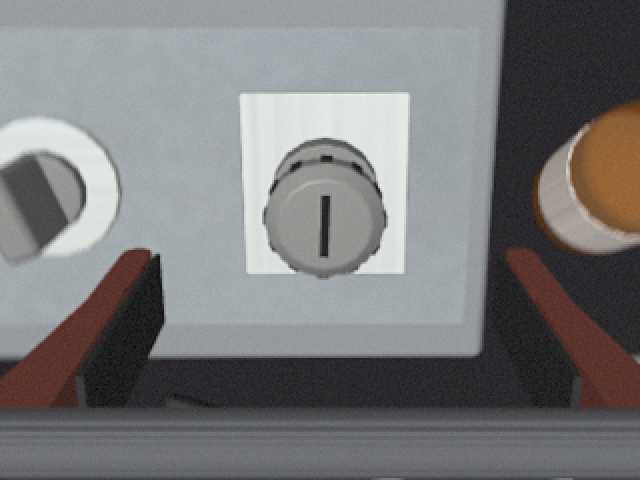

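The cap is out. Its width is 122 px here, the same as when it was in, though the tool is 9.3 mm further back. The line is back at zero. Now the switch.

```bash
python3 -m pendant '{"grip":[-1,-1,-1,-1,-1,-1,-1,-1,-1,-1,-1,-1],"linear":[[-24,0,0],[-24,0,0],[-23,0,0],[0,-26,0],[0,-26,0],[0,-26,0],[0,-26,0],[0,-26,0],[0,-26,0],[0,-26,0],[0,-26,0],[0,0,0]],"angular":[[0,0,0],[0,0,0],[0,0,0],[0,0,0],[0,0,0],[0,0,0],[0,0,0],[0,0,0],[0,0,0],[0,0,0],[0,0,0],[0,0,0]]}'
python3 -c "
from h import *
delta(BALL-45*U-8*N,Rt(np.pi))"
```

```text
t: 15.62
ee_pos: [468.6, 31.0, 154.3]
orientation: [-3.014, -0.13, -0.785]
ft_force: [-0.1, 0.7, 0.1]
width: 11.3
grasp_force: 0.0
t 15.62 pos [468.6  31.  154.3] q [0.02 0.18 2.35 0.34 0.11 1.17] F [-0.1  0.7  0.1] w 11.3
lin(cur axes) [ -1.1 -53.2  36.9] lin(target axes) [ -1.8 -53.4  36.5] ang [-0.006  0.014  0.004] rows 1.0
```

Joint 5 is near its limit with this tilt close in, so I'll use 20° tilt for the switch; the bar stays clear.

```bash
python3 -c "
from h import *
delta(BALL-45*U+25*N,Rt(np.pi,np.radians(20)))"
```

```text
t 15.62 pos [468.6  31.  154.3] q [0.02 0.18 2.35 0.34 0.11 1.17] F [-0.1  0.7  0.1] w 11.3
lin(cur axes) [ -1.6 -53.4   3.9] lin(target axes) [ -1.2 -53.4   3.8] ang [-0.005 -0.161  0.005] rows 2.0
```

```bash
python3 -m pendant '{"grip":[-1,-1,-1,-1,-1,-1],"linear":[[0,0,0],[0,0,0],[0,-18,1],[0,-18,1],[0,-17,2],[0,0,0]],"angular":[[0,-0.08,0],[0,-0.081,0],[0,0,0],[0,0,0],[0,0,0],[0,0,0]]}'
python3 -c "
from h import *
delta(BALL-45*U-8*N,Rt(np.pi,np.radians(20)))"
```

```text
t: 16.12
ee_pos: [465.4, 85.5, 150.3]
orientation: [-3.065, -0.138, -0.561]
ft_force: [-0.2, 0.3, 0.2]
width: 0.2
grasp_force: 0.0
t 16.12 pos [465.4  85.5 150.3] q [ 0.17  0.21  2.25 -0.07  0.33  1.71] F [-0.2  0.3  0.2] w 0.2
lin(cur axes) [ 4.4  1.5 32.1] lin(target axes) [ 4.8  1.2 32.1] ang [-0.01  -0.013  0.008] rows 1.0
```

```bash
python3 -m pendant '{"grip":[-1,-1,-1,-1],"linear":[[1,0.5,10],[1,0.5,11],[2,0,11],[0,0,0]],"angular":[[0,0,0],[0,0,0],[0,0,0],[0,0,0]]}'
python3 -m pendant '{"grip":[-1,-1,-1,-1,-1,-1,-1,-1,-1,-1,-1],"linear":[[5.9,0,-1],[5.9,0,-1],[5.9,0,-1],[5.9,0,-1],[5.9,0,-1],[5.9,0,-1],[5.9,0,-1],[5.9,0,-1],[5.9,0,-1],[5.9,0,-1],[0,0,0]],"angular":[[0,0,0],[0,0,0],[0,0,0],[0,0,0],[0,0,0],[0,0,0],[0,0,0],[0,0,0],[0,0,0],[0,0,0],[0,0,0]]}'
python3 -c "
from h import *
delta(BALL+(52.7-23)*U-8*N,Rt(np.pi,np.radians(20)))"
```

```text
t: 16.45
ee_pos: [480.5, 83.8, 120.7]
orientation: [-3.067, -0.135, -0.559]
ft_force: [0.2, -0.5, -0.3]
width: 0.5
grasp_force: 0.0
t: 17.37
ee_pos: [534.0, 89.2, 153.5]
orientation: [-3.065, -0.136, -0.566]
ft_force: [-0.7, -0.6, 0.2]
width: 0.5
grasp_force: 0.0
t 17.37 pos [534.   89.2 153.5] q [ 0.15  0.29  2.11 -0.05  0.38  1.68] F [-0.7 -0.6  0.2] w 0.5
lin(cur axes) [12.7 -0.6 -1.2] lin(target axes) [12.7 -0.7 -1.4] ang [-0.008 -0.017  0.007] rows 1.0
```

```bash
python3 -m pendant '{"grip":[-1,-1,-1,-1,-1],"linear":[[3,0,-0.5],[3,0,-0.5],[2,0,-0.3],[2,0,-0.3],[0,0,0]],"angular":[[0,0,0],[0,0,0],[0,0,0],[0,0,0],[0,0,0]]}' | grep -E "ee_p|ft"
for i in 1 2 3; do python3 -m pendant '{"grip":[-1,-1,-1],"linear":[[1,0,-0.2],[1,0,-0.2],[0,0,0]],"angular":[[0,0,0],[0,0,0],[0,0,0]]}'| grep -E "ee_p|ft"; done
python3 -c "
from h import *
delta(BALL+(52.7-23)*U-8*N,Rt(np.pi,np.radians(20)))"
```

```text
ee_pos: [541.0, 89.7, 157.4]
ft_force: [-0.3, -0.3, -0.8]
ee_pos: [542.1, 89.8, 158.2]
ft_force: [-0.7, -0.5, -1.6]
ee_pos: [542.4, 89.8, 158.3]
ft_force: [-4.7, -0.3, -3.7]
ee_pos: [542.4, 89.7, 158.4]
ft_force: [-8.3, -0.1, -4.6]
t 18.53 pos [542.4  89.7 158.4] q [ 0.15  0.29  2.08 -0.04  0.41  1.67] F [-8.3 -0.1 -4.6] w 0.3
lin(cur axes) [ 3.1 -0.8  0.4] lin(target axes) [ 3.1 -0.8  0.4] ang [-0.008 -0.006  0.007] rows 1.0
```

Stop felt at the expected place. One more firm nudge, then back away and look.

```bash
python3 -m pendant '{"grip":[-1,-1,-1],"linear":[[1.5,0,0],[1.5,0,0],[0,0,0]],"angular":[[0,0,0],[0,0,0],[0,0,0]]}'| grep -E "ee_p|ft"
python3 -m pendant '{"grip":[-1,-1,-1,-1,-1,-1,-1,-1],"linear":[[-10,0,0],[-15,0,0],[-15,0,0],[-15,0,-15],[-15,0,-15],[-30,0,-20],[-30,0,-20],[0,0,0]],"angular":[[0,0,0],[0,0,0],[0,0,0],[0,0,0],[0,0,0],[0,0,0],[0,0,0],[0,0,0]]}'
python3 - <<'E'
from h import *
B1=BALL+52.7*U
a=ctrl.get_image("top")[195:335,195:455,::-1];b=ctrl.get_image("scene")[170:290,210:440,::-1]
for n,o in(("top",(195,195)),("scene",(210,170))):
    c=proj(P(n),B1)-o; print(n,"pred ball on, crop px",c*2.5)
cv2.imwrite("pics/e.png",np.vstack([cv2.resize(a,(650,350)),cv2.resize(cv2.copyMakeBorder(b,0,0,0,30,0),(650,300)) if 0 else cv2.resize(b,(575,300)) .repeat(1,0) if 0 else cv2.copyMakeBorder(cv2.resize(b[:96],(575,240)),0,0,0,75,cv2.BORDER_CONSTANT)]))
E
```

```text
ee_pos: [542.7, 89.7, 158.3]
ft_force: [-16.3, 0.7, -0.7]
t: 19.45
ee_pos: [398.0, 76.5, 181.2]
orientation: [-3.067, -0.136, -0.56]
ft_force: [0.3, -0.2, -1.0]
width: 0.6
grasp_force: 0.0
top pred ball on, crop px [160.14873028 152.21825744]
scene pred ball on, crop px [403.80282336  88.13777293]
```

View pics/e.png

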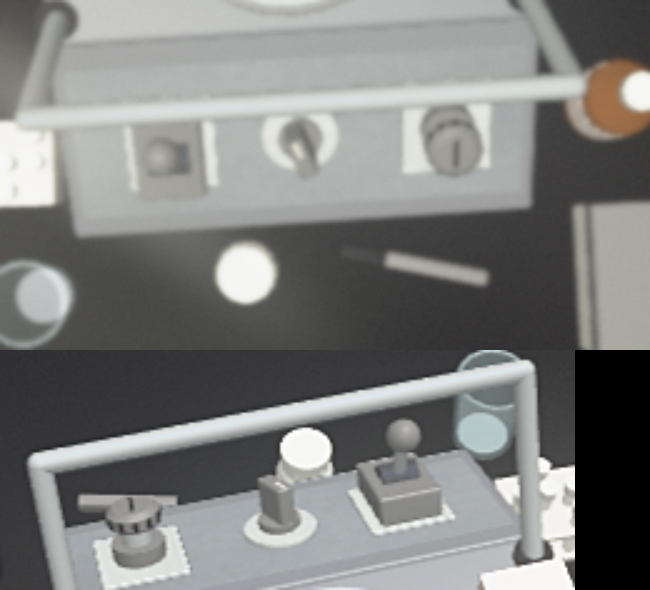

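Run:
```python
from h import *
T,S=P("top"),P("scene")
print(tri([T,S],[(259.8,257.4),(371.6,204)]), "exp from off", (np.array([516.2,88.6,150.8])+52.7*U))
st=ctrl.get_image("scene")[:,:,::-1]; tp=ctrl.get_image("top")[:,:,::-1]
def circ(im,c,r0,r1,k=6,w=16):
    x,y=int(c[0])-w,int(c[1])-w
    g=cv2.cvtColor(cv2.resize(im[y:y+2*w,x:x+2*w],None,fx=k,fy=k,interpolation=cv2.INTER_CUBIC),cv2.COLOR_BGR2GRAY)
    h=cv2.HoughCircles(g,cv2.HOUGH_GRADIENT,1,8,param1=60,param2=8,minRadius=int(r0*k),maxRadius=int(r1*k))
    return None if h is None else [(round(x+(a+.5)/k-.5,1),round(y+(b+.5)/k-.5,1),round(r/k,1)) for a,b,r in h[0][:4]]
print("scene on",circ(st,(371.6,204),6,9),"top on",circ(tp,(259.8,257.4),6,10))
print("scene off",circ(cv2.imread("pics/scene.png"),(364.3,195),6,9),"top off",circ(cv2.imread("pics/top.png"),(262.3,282),6,10))
piv=BALL-55*(np.cos(.5)*N-np.sin(.5)*U)
for a in (.8,.85,.9,.95,1.0):
    X=piv+55*(np.cos(a-.5)*N+np.sin(a-.5)*U); print(a,X.round(1),proj(S,X).round(1),proj(T,X).round(1))
```

```text
(array([558.87442681,  91.63147775, 178.29509699]), [array([-0.6, -0.1]), array([-0.5,  0. ])]) exp from off [561.6924739   92.26091768 177.15      ]
scene on [(np.float32(371.0), np.float32(203.3), np.float32(6.2)), (np.float32(370.8), np.float32(204.7), np.float32(7.5)), (np.float32(369.8), np.float32(217.7), np.float32(7.0)), (np.float32(369.2), np.float32(204.0), np.float32(8.0))] top on None
scene off [(np.float32(363.7), np.float32(193.2), np.float32(6.5)), (np.float32(363.5), np.float32(190.7), np.float32(8.5)), (np.float32(365.0), np.float32(190.8), np.float32(8.9)), (np.float32(363.0), np.float32(192.0), np.float32(7.4))] top off None
0.8 [550.5  91.2 176.2] [369.8 201.1] [259.5 262.2]
0.85 [553.1  91.4 176.8] [370.3 202.1] [259.4 260.6]
0.9 [555.9  91.6 177.2] [370.7 203.1] [259.3 259. ]
0.95 [558.6  91.8 177.4] [371.1 204.1] [259.2 257.5]
1.0 [561.3  92.1 177.6] [371.5 205.3] [259.1 255.9]
```

The estimate reads about 0.95 ± 0.05 rad. I'll push again at a steeper tilt, further from the bar, to make sure it is the end stop.

```bash
python3 -c "
from h import *
delta(BALL+(52.7-45)*U-4*N,Rt(np.pi,np.radians(26)))"
```

```text
t 19.65 pos [405.   77.6 182. ] q [ 0.18  0.04  2.34 -0.07  0.4   1.72] F [ 0.1 -0.4  0.9] w 0.4
lin(cur axes) [101.2  -0.6  71.4] lin(target axes) [94.6 -1.9 79.9] ang [-0.009  0.087  0.006] rows 1.0
```

```bash
python3 -m pendant '{"grip":[-1,-1,-1,-1,-1,-1,-1,-1],"linear":[[0,0,0],[10,-0.4,20],[15,-0.4,20],[15,-0.4,20],[15,-0.4,20],[20,0,0],[20,0,0],[0,0,0]],"angular":[[0,0.09,0],[0,0,0],[0,0,0],[0,0,0],[0,0,0],[0,0,0],[0,0,0],[0,0,0]]}'
python3 -m pendant '{"grip":[-1,-1,-1,-1,-1],"linear":[[4,0,-0.3],[4,0,-0.3],[4,0,-0.3],[4,0,-0.3],[0,0,0]],"angular":[[0,0,0],[0,0,0],[0,0,0],[0,0,0],[0,0,0]]}' | grep -E "ee_p|ft"
python3 -c "
from h import *
delta(BALL+(52.7-23)*U-4*N,Rt(np.pi,np.radians(26)))"
```

```text
t: 20.32
ee_pos: [528.6, 90.4, 152.1]
orientation: [-3.031, -0.133, -0.707]
ft_force: [1.2, -0.4, 0.6]
width: 0.8
grasp_force: 0.0
ee_pos: [537.0, 91.0, 159.2]
ft_force: [0.0, -0.5, -0.4]
t 20.73 pos [537.   91.  159.2] q [ 0.16  0.27  2.16 -0.1   0.26  1.74] F [ 0.  -0.5 -0.4] w 0.4
lin(cur axes) [ 7.2  0.9 -0.3] lin(target axes) [ 7.2  0.9 -0.3] ang [-0.009 -0.     0.006] rows 1.0
```

```bash
for i in 1 2 3 4; do python3 -m pendant '{"grip":[-1,-1,-1],"linear":[[1.5,0,0],[1.5,0,0],[0,0,0]],"angular":[[0,0,0],[0,0,0],[0,0,0]]}'| grep -E "ee_p|ft"; done; python3 -c "
from h import *
o=ctrl.get_obs();print(o['moment'])
delta(BALL+(52.7-23)*U-4*N,Rt(np.pi,np.radians(26)))"
```

```text
ee_pos: [539.3, 91.2, 160.1]
ft_force: [0.8, 0.7, -0.3]
ee_pos: [541.6, 91.3, 161.1]
ft_force: [-1.3, -0.2, -0.3]
ee_pos: [542.1, 91.2, 161.1]
ft_force: [-7.2, 0.4, 1.8]
ee_pos: [542.3, 91.1, 161.1]
ft_force: [-13.7, 0.3, 2.5]
[-0.13035455  2.15157448  0.04738938]
t 21.73 pos [542.3  91.1 161.1] q [ 0.16  0.27  2.14 -0.09  0.29  1.73] F [-13.7   0.3   2.5] w 0.5
lin(cur axes) [ 1.6  0.6 -0.9] lin(target axes) [ 1.6  0.6 -0.9] ang [-0.008  0.012  0.006] rows 1.0
```

The moment gives 2.15 N m / 13.9 N ≈ 155 mm, so contact is at the fingertip. It stops at the same place, so it's the switch's own end stop. Retreat and hand in.

```bash
python3 -m pendant '{"grip":[-1,-1,-1,-1,-1,-1,-1,-1],"linear":[[-10,0,0],[-15,0,0],[-15,0,0],[-15,0,-15],[-15,0,-15],[-25,0,-20],[0,0,0],[0,0,0]],"angular":[[0,0,0],[0,0,0],[0,0,0],[0,0,0],[0,0,0],[0,0,0],[0,0,0],[0,0,0]]}'
python3 -c "
from h import *
import numpy as np
a=ctrl.get_image('top')[230:275,295:400].astype(int); b=cv2.imread('pics/top.png')[230:275,295:400,::-1].astype(int)
d=abs(a-b).max(2); print('change dial/stop area', d.max(), (d>40).sum())
print(ctrl.close_job())"
```

```text
t: 22.4
ee_pos: [439.8, 82.3, 167.8]
orientation: [-3.034, -0.135, -0.701]
ft_force: [0.1, 1.0, 0.5]
width: 0.2
grasp_force: 0.0
change dial/stop area 13 0
the job is handed in; nothing more can be done
None
```

The stop check is done and handed in at about 22 s: the stop button was pushed in, turned clockwise about 0.9 rad and sprang back out. The switch was then thrown against its far stop. The last top picture shows the stop button and dial as they were at the start.

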